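# Reject the rattling battery pack

## Robot

A 6-joint arm with a two-finger parallel gripper is mounted at the origin on the work surface. World frame = base frame: x ahead of the robot, y to its left, z up, the work surface at z = 0. Lengths are in m, angles in rad, forces in N, time in s.
With the tool pointing down it reaches from about 0.35 to 0.775 m from the base axis. Payload 7.3 kg.
Tool frame: the origin (TCP) lies at the very end of the fingers, on their centre line; the grasp point (between the pads) lies env.pinch_z behind it (env.pinch_z is the distance from the TCP to the grasp point, in m); z points along the fingers, y is the line along which they close (so a half turn about z gives the same grasp; the last joint's range is limited). The gripper opens to 92 mm and grips with 3 to 60 N. Pads are 19 mm wide; open, the fingers measure 130 mm over their backs; the gripper's body (75 mm by 190 mm) begins 47 mm behind the grasp point.
Start: joints at [0.973, 0.342, 1.524, -0, 1.275, -0.146], TCP at [0.229, 0.472, 0.227] pointing down, gripper open.
Joint ranges: [-2.53, 2.53], [-0.77, 2.02], [0.04, 2.7], [-1, 4.14], [0.28, 2.66], [-3.11, 3.11]. Speed limits (rad/s): [2.57, 2.57, 3.14, 3.14, 3.14, 3.14].

## Interface

Orientations are given as a unit quaternion [w, x, y, z].
In Python, from station import env gives the robot as it stands.
- The arm moves only by the tool send_rows, never from a script. Its arguments are lists of equal length, an entry for each row: "dr": the turn, a rotation vector about the world's x, y, z in rad, a list of three; "offset": the shift along the world's x, y, z in cm, a list of three; "grip": the opening, from -1 (shut) to 1 (fully open), so that 0 is half open. A call has 1 to 10 rows; each row is the pose to reach, as a shift and turn from the pose commanded when the call began; what a row does not reach only later rows make up. A row lasts 1/12 s, in which the tool goes at most 41.7 mm and 7.16 degrees, less where a joint would pass 70% of its speed; a pose out of reach is approached as far as the arm can. A call with a gripper value outside its range is refused whole. The fingers move at their own pace and stop on an object; "squeeze" is the grip in N (left out, the last holds). Time passes only in rows, so rows that repeat a pose let the fingers close. It gives the time, the measured TCP pose, the force, the opening and the grip force at its end, in the units of the state.
- env.sense(): the state, without advancing time (a new reading comes with each control period).
- env.capture(name): name is "scene" or "top" or "wrist"; returns (picture, depth): 420x560x3 uint8, red, green, blue; 420x560 float32, m along the optical axis (not along the pixel's ray), 0 where there is no reading.
- env.camera_info(name): a dict with "fovy" (degrees; the focal length in pixels is half the picture's height over the tangent of half this angle, whatever the lens; pixels are square), "cx", "cy" (the principal point, pixels), "R" (3x3) and "t" (3): a world point X has camera coordinates R X + t; the wrist camera has in their place "mount" (4x4, takes a point from camera to tool coordinates, whose origin is the TCP and whose axes are the flange's). Camera axes: x right, y down, z forward; pixel columns grow to the right and rows downward; lengths in m; the calibration is good to about 2 mm. A picture is of the moment at which its call begins: read the wrist's pose just before it. camera_info takes no time and is no camera call.
- env.job_done(): hands the job in; it is judged then, once.
The state is a dict: "time": time; "q": joint angles; "dq": joint speeds; "effort": joint torques, N m; "tool_pos": TCP position; "eef_rot": TCP orientation; "contact_force": force on the tool from outside, world axes, zero at the start; "wrist_torque": the same for the moment, N m; "grip_width": finger opening in m; "grasp_force": force on a finger pad.
Only numpy, scipy, OpenCV 4.12 (cv2) and the standard library are available. Lean on these libraries where they do the work, as an engineer would, in place of code of your own. Each camera call takes 0.05 s, during which the arm holds its last target. There are 200 camera calls.

## Task

Three sealed battery packs lie on rocking test stands on the classroom bench, and one of them has a cell loose inside. Working from the robot's left to its right, rock each pack down at one end as far as it goes, wait a moment and let go: a sound pack swings back level, the one with the loose cell stays tipped. Lift the bad pack off its stand, set it down gently and flat in the empty white tray, and leave the two sound packs level on their stands.

Things in the scene. Friction and masses are not known exactly. Their poses are not given: they have to be found in the camera images.
- pack_left_center (a point): Centre of the left pack (largest y), half-way up. All three packs: closed grey plastic box, 150 (x, long) by 50 (y) by 38 mm (z, up), about 230 g, white label on top, two brass studs on its +x end. At the start level, tops 74 mm above the bench, long axis within 20 degrees of straight away from the robot. Each lies loose on its own aluminium rocker between 4 to 6 mm high end and corner guides.
- pack_middle_center (a point): Centre of the middle pack, same looks. Grip packs across the 50 mm width: the middle 110 mm of their sides is free down to the underside. Each rocker turns about a pin along the pack's y, 21 mm below this point, up to 12 degrees either way; a light spring levels it. About 1 N down on the top, 65 mm from the middle along x, lowers that end 14 mm to the stop; the spot also shifts 8 mm outward.
- pack_right_center (a point): Centre of the right pack (smallest y), same looks. Rocking: hold the end down (8 degrees or more) for about 0.7 s, as a loose cell needs up to 0.5 s to slide to the low end; let go, and within 1 s a sound pack is level while the bad one stays tipped about 12 degrees to that side (the pose given shows it).
- tray_in (a point): The empty white plastic tray, fixed to the bench beyond the stands: open on top, inside 196 (x) by 136 (y) mm, walls 5 mm thick, 26 mm high overall. Point at the centre of its inner floor, 5 mm above the bench; x along its longer side, z up.
There are look-alikes about, which are no part of the job. What is shaped like the part that bears pack_middle_center but pink or turquoise is not meant.

How it is judged:
By the outcome, as a careful person would: the job done as asked, in the order asked, and still so for the second after the job is handed in, with the robot touching nothing.
It also fails if it takes over 64 s, if anything falls off the work surface, if the arm or the gripper's body presses on something with over 40 N, if the wrist force passes 120 N, or if a joint passes its speed limit or range.

## Working session

There is one attempt and no reset: what is moved stays moved. The work goes in short steps, Python scripts to look and compute and a tool call to move; the robot and the scene stay as the last step left them, time stands still between calls to the robot, and variables do not carry over. Pictures are saved under pics/ and viewed, at most 10 in all, crops included, and the job is handed in when it is done.

Besides the shell and the picture viewer there is one more tool, called after "Emit:" as a command line: name --argument value ..., lists and objects as JSON in quotes. send_rows: Moves the arm, as the interface text tells. Its arguments: {"type":"object","properties":{"dr":{"type":"array","items":{"type":"array","items":{"type":"number"}}},"offset":{"type":"array","items":{"type":"array","items":{"type":"number"}}},"grip":{"type":"array","items":{"type":"number"}},"squeeze":{"type":"number"}},"required":["dr","offset","grip"]}

```bash
mkdir -p pics; ls; python3 - <<'E'
from station import env
import cv2,numpy as np
print(env.sense(), env.pinch_z)
ims=[]
for n in ("scene","top"):
    p,d=env.capture(n); np.savez(f"pics/{n}0.npz",p=p,d=d); c=env.camera_info(n)
    print(n,c); cv2.imwrite(f"pics/{n}0.png",p[:,:,::-1])
E
```

```text
pics
{'time': 0.0, 'q': array([ 9.73003896e-01,  3.42734819e-01,  1.52504082e+00, -2.70543515e-05,
        1.27540357e+00, -1.46010068e-01]), 'dq': array([-1.00613286e-03, -6.28404367e-04,  2.32018076e-04,  1.29364887e-03,
       -7.67665135e-04,  1.99715113e-05]), 'effort': array([ 1.99616399e-03, -4.31251180e+01, -2.44217330e+01,  7.20295077e-02,
        5.59824833e-02, -1.68065044e-04]), 'tool_pos': array([0.2289516 , 0.47197865, 0.22603039]), 'eef_rot': array([-2.76213550e-04,  2.23971073e-01,  9.74595469e-01, -7.43749680e-04]), 'contact_force': array([-0.32563044, -0.1573916 , -0.0533123 ]), 'wrist_torque': array([ 0.03942503,  0.01012187, -0.02404426]), 'grasp_force': 0.0, 'grip_width': 0.09181433920705563} 0.0188
scene {'fovy': 57.34842615530937, 'cx': 281.4613917450365, 'cy': 206.56835319084166, 'R': array([[-0.11307148,  0.99357682,  0.00446581],
       [ 0.76254356,  0.08965904, -0.64069382],
       [-0.63697893, -0.06903883, -0.76778349]]), 't': array([ 0.07232135, -0.30362454,  1.08666845])}
top {'fovy': 43.124028417527235, 'cx': 276.98551044839365, 'cy': 208.4035831801141, 'R': array([[ 9.27191787e-03, -9.99956995e-01,  1.99510849e-04],
       [-9.80304168e-01, -9.12905234e-03, -1.97282534e-01],
       [ 1.97275871e-01,  1.63360613e-03, -9.80346654e-01]]), 't': array([-0.05664019,  0.48983992,  1.03585528])}
```

View pics/scene0.png

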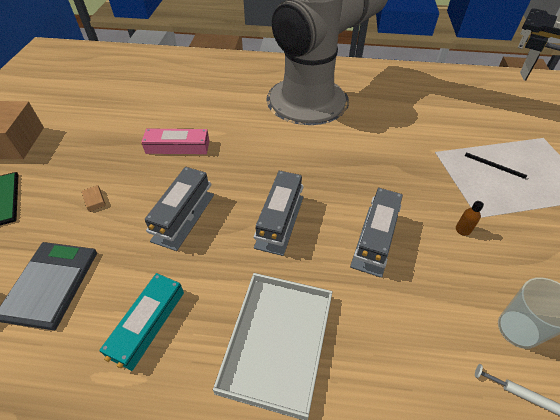

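View pics/top0.png

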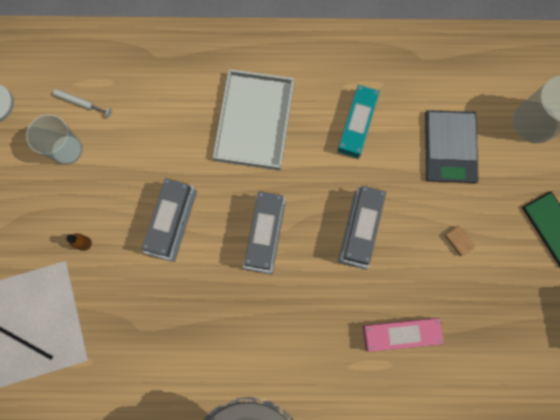

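The scene view shows the left pack at about (380,228), the middle at (280,210), the right at (178,205) and the tray at (275,345). In the top view they are at (168,218), (264,232), (364,226) and (254,119). The pink and turquoise look-alikes are to be ignored.

```bash
cat > h.py <<'E'
import numpy as np,cv2
def K(c): return 210/np.tan(np.radians(c["fovy"]/2))
def ray(c,uv):
    uv=np.atleast_2d(uv); f=K(c)
    d=np.c_[(uv[:,0]-c["cx"])/f,(uv[:,1]-c["cy"])/f,np.ones(len(uv))]
    R=np.array(c["R"]); return -R.T@np.array(c["t"]), d@R
def plane(c,uv,z):
    o,d=ray(c,uv); return o+d*((z-o[2])/d[:,2])[:,None]
def proj(c,X):
    p=np.array(c["R"])@X+c["t"]; return np.array([c["cx"],c["cy"]])+K(c)*p[:2]/p[2]
def tri(c1,u1,c2,u2):
    o1,d1=ray(c1,u1);o2,d2=ray(c2,u2)
    d1,d2=d1[0],d2[0]
    s=np.linalg.lstsq(np.c_[d1,-d2],o2-o1,rcond=None)[0]
    a,b=o1+s[0]*d1,o2+s[1]*d2
    return (a+b)/2,np.linalg.norm(a-b)
def label(p,near,r=25,th=150):
    "white blob nearest to pixel"
    m=((p.min(2)>th)&(p.max(2).astype(int)-p.min(2)<45)).astype(np.uint8)
    n,l,s,ce=cv2.connectedComponentsWithStats(m,connectivity=4)
    k=[i for i in range(1,n) if s[i,4]>60]
    i=min(k,key=lambda i:np.hypot(*(ce[i]-near)))
    return (l==i).astype(np.uint8),ce[i],s[i,4]
def axis(P):
    "centre, yaw of long axis, size of xy points' rectangle"
    (c,(w,h),a)=cv2.minAreaRect(P[:,:2].astype(np.float32)*1000)
    if w<h: w,h,a=h,w,a+90
    a=(a+90)%180-90
    return np.array(c)/1000,a,w,h
E
python3 - <<'E'
from h import *; from station import env
S=np.load("pics/scene0.npz")["p"];Z=np.load("pics/top0.npz");T=Z["p"];D=Z["d"]
cs,ct=env.camera_info("scene"),env.camera_info("top")
for n,us,ut in (("L",(382,218),(166,216)),("M",(281,198),(264,229)),("R",(177,194),(367,224))):
    ms,es,as_=label(S,us);mt,et,at=label(T,ut)
    X,g=tri(cs,es,ct,et)
    print(n,es,as_,et,at,"tri",X.round(4),"gap",round(g,4))
    for nm,c,m in(("s",cs,ms),("t",ct,mt)):
        uv=cv2.findContours(m,0,1)[0][0][:,0]
        print("  label",nm,[np.round(v,3) for v in axis(plane(c,uv,.074))])
    # outline by depth as check
    v,u=np.mgrid[0:420,0:560]; f=K(ct)
    P=np.c_[((u-ct["cx"])/f*D).ravel(),((v-ct["cy"])/f*D).ravel(),D.ravel()]
    W=(P-ct["t"])@np.array(ct["R"])
    k=(abs(W[:,2]-.074)<.008)&(np.hypot(W[:,0]-X[0],W[:,1]-X[1])<.09)
    print("  depth top z",np.median(W[k,2]).round(4),[np.round(q,3) for q in axis(W[k])])
# tray: rim outline via bright mask / depth
for nm,c,I,nr in(("s",cs,S,(275,345)),("t",ct,T,(254,119))):
    m,e,a=label(I,nr,th=120); m=cv2.morphologyEx(m,cv2.MORPH_CLOSE,np.ones((9,9)))
    uv=max(cv2.findContours(m,0,1)[0],key=cv2.contourArea)[:,0]
    print("tray",nm,e,a,"z.005",[np.round(q,3) for q in axis(plane(c,uv,.005))],"z.026",[np.round(q,3) for q in axis(plane(c,uv,.026))])
    q=cv2.boxPoints(cv2.minAreaRect(uv)); print(cv2.approxPolyDP(uv,12,True)[:,0].tolist())
v,u=116,254
for k in((W[:,2]>.018)&(W[:,2]<.032)&(W[:,0]>.5)&(abs(W[:,1]-0.03)<.12),):
    print("tray rim depth",k.sum(),[np.round(q,3) for q in axis(W[k])])
E
```

```text
L [382.13657407 217.77083333] 432 [164.73571429 215.52380952] 420 tri [0.4686 0.1703 0.0749] gap 0.0007
  label s [array([0.467, 0.17 ]), np.float64(-14.964), np.float64(59.969), np.float64(32.041)]
  label t [array([0.469, 0.171]), np.float64(-15.279), np.float64(57.804), np.float64(29.234)]
  depth top z 0.0739 [array([0.469, 0.171]), np.float64(-15.08), np.float64(150.412), np.float64(51.534)]
M [279.41114058 198.27320955] 377 [263.45034642 228.85450346] 433 tri [ 0.4436 -0.0262  0.0756] gap 0.0009
  label s [array([ 0.441, -0.027]), np.float64(-9.847), np.float64(59.727), np.float64(31.846)]
  label t [array([ 0.444, -0.026]), np.float64(-9.529), np.float64(57.778), np.float64(29.567)]
  depth top z 0.074 [array([ 0.444, -0.025]), np.float64(-9.714), np.float64(150.312), np.float64(50.444)]
R [176.06521739 193.94836957] 368 [365.70629371 223.43822844] 429 tri [ 0.4564 -0.2286  0.076 ] gap 0.0014
  label s [array([ 0.454, -0.23 ]), np.float64(-14.458), np.float64(60.115), np.float64(31.508)]
  label t [array([ 0.457, -0.228]), np.float64(-13.914), np.float64(57.471), np.float64(29.696)]
  depth top z 0.0741 [array([ 0.456, -0.227]), np.float64(-14.309), np.float64(150.411), np.float64(50.588)]
tray s [277.04968177 346.89740667] 10527 z.005 [array([ 0.69 , -0.002]), np.float64(-8.003), np.float64(217.751), np.float64(151.417)] z.026 [array([ 0.698, -0.001]), np.float64(-8.003), np.float64(210.543), np.float64(146.405)]
[[253, 273], [213, 390], [308, 419], [331, 291]]
tray t [253.5454393  119.41364856] 5964 z.005 [array([0.704, 0.001]), np.float64(-7.992), np.float64(210.817), np.float64(150.26)] z.026 [array([ 0.696, -0.   ]), np.float64(-7.992), np.float64(206.818), np.float64(147.41)]
[[229, 69], [213, 157], [279, 167], [293, 78]]
tray rim depth 865 [array([0.696, 0.001]), np.float64(-7.867), np.float64(208.55), np.float64(146.482)]
```

Emit:
send_rows --dr '[[0, 0, 0.1], [0, 0, 0.19], [0, 0, 0.19], [0, 0, 0.19], [0, 0, 0.19], [0, 0, 0.19], [0, 0, 0.19], [0, 0, 0.19], [0, 0, 0.19], [0, 0, 0.19]]' --offset '[[3, -3.2, 0], [5.7, -6, 0], [8.5, -9, 0], [11.3, -12, 0], [14, -15, 0], [17, -18, 0], [20, -21, 0], [22.5, -24, 0], [25, -26.5, 0], [27.5, -29, 0]]' --grip '[-1, -1, -1, -1, -1, -1, -1, -1, -1, -1]'

```text
time: 0.93
tool_pos: [0.5051, 0.1805, 0.2264]
eef_rot: [-0.0, 0.131, 0.991, -0.0]
contact_force: [0.7, 0.3, -0.3]
grip_width: 0.0296
grasp_force: 0.0
```

Emit:
send_rows --dr '[[0, 0, 0], [0, 0, 0], [0, 0, 0], [0, 0, 0], [0, 0, 0]]' --offset '[[2.5, -2.7, -3], [2.5, -2.7, -7], [2.5, -2.7, -11], [2.5, -2.7, -13.5], [2.5, -2.7, -13.5]]' --grip '[-1, -1, -1, -1, -1]'

```text
time: 1.35
tool_pos: [0.5252, 0.1543, 0.0858]
eef_rot: [-0.006, 0.131, 0.991, -0.002]
contact_force: [-1.5, -0.4, 0.8]
grip_width: 0.0011
grasp_force: 0.0
```

Emit:
send_rows --dr '[[0, 0, 0], [0, 0, 0], [0, 0, 0], [0, 0, 0]]' --offset '[[0, 0, 0], [0, 0, -0.5], [0, 0, -1.0], [0, 0, -1.0]]' --grip '[-1, -1, -1, -1]'

```text
time: 1.68
tool_pos: [0.5297, 0.1556, 0.0826]
eef_rot: [0.001, 0.13, 0.991, 0.0]
contact_force: [0.5, -0.8, 0.4]
grip_width: 0.0007
grasp_force: 0.0
```

Emit:
send_rows --dr '[[0, 0, 0], [0, 0, 0], [0, 0, 0], [0, 0, 0], [0, 0, 0], [0, 0, 0]]' --offset '[[0, 0, -0.6], [0.2, -0.05, -0.9], [0.4, -0.1, -1.3], [0.6, -0.15, -1.7], [0.8, -0.2, -1.95], [0.8, -0.2, -1.95]]' --grip '[-1, -1, -1, -1, -1, -1]'

```text
time: 2.18
tool_pos: [0.5374, 0.1533, 0.0619]
eef_rot: [-0.0, 0.131, 0.991, 0.0]
contact_force: [0.7, 0.5, 3.2]
grip_width: 0.0002
grasp_force: 1.0
```

Emit:
send_rows --dr '[[0, 0, 0], [0, 0, 0], [0, 0, 0], [0, 0, 0], [0, 0, 0], [0, 0, 0], [0, 0, 0], [0, 0, 0], [0, 0, 0], [0, 0, 0]]' --offset '[[0, 0, -0.1], [0, 0, -0.1], [0, 0, -0.1], [0, 0, -0.1], [0, 0, -0.1], [0, 0, -0.1], [0, 0, -0.1], [0, 0, -0.1], [0, 0, -0.1], [0, 0, -0.1]]' --grip '[-1, -1, -1, -1, -1, -1, -1, -1, -1, -1]'

```text
time: 3.02
tool_pos: [0.5375, 0.1533, 0.0616]
eef_rot: [0.0, 0.131, 0.991, 0.0]
contact_force: [0.0, -0.8, 5.0]
grip_width: 0.0005
grasp_force: 2.7
```

```bash
python3 - <<'E'
from station import env; import cv2
p,d=env.capture("scene"); cv2.imwrite("pics/s1.png",cv2.resize(p[130:310,90:450,::-1],None,fx=2,fy=2))
print(env.sense()["tool_pos"],env.sense()["contact_force"])
E
```

```text
[0.53746796 0.15332827 0.06161457] [-0.5061668  -0.04155026  5.69263154]
```

View pics/s1.png

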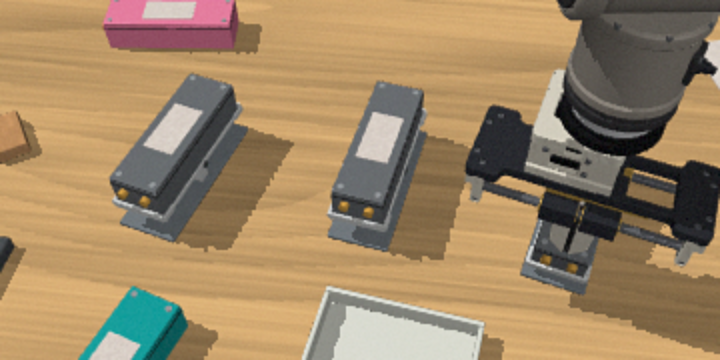

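The left pack is pressed to its stop at about (555,250) in the crop. The reaction force is 5 N and the pack is held between its guides.

Emit:
send_rows --dr '[[0, 0, 0], [0, 0, 0], [0, 0, 0], [0, 0, 0], [0, 0, 0.05], [0, 0, 0.094], [0, 0, 0.094], [0, 0, 0.094], [0, 0, 0.094], [0, 0, 0.094]]' --offset '[[-0.4, 0.1, 0.8], [-0.6, 0.15, 2.0], [-0.6, 0.15, 5], [-0.6, -2, 7], [-1, -6, 7], [-2, -10, 7], [-3.2, -14, 7], [-3.2, -18.9, 6], [-3.2, -18.9, 4], [-3.2, -18.9, 3]]' --grip '[-1, -1, -1, -1, -1, -1, -1, -1, -1, -1]'

```text
time: 3.9
tool_pos: [0.5044, -0.0381, 0.0907]
eef_rot: [-0.0, 0.086, 0.996, -0.0]
contact_force: [-0.8, 0.5, -0.8]
grip_width: 0.0004
grasp_force: 0.0
```

Emit:
send_rows --dr '[[0, 0, 0], [0, 0, 0], [0, 0, 0], [0, 0, 0], [0, 0, 0]]' --offset '[[0, 0, -0.5], [0, 0, -1.0], [0, 0, -1.0], [0, 0, -1.0], [0, 0, -1.0]]' --grip '[-1, -1, -1, -1, -1]'

```text
time: 4.32
tool_pos: [0.5057, -0.0347, 0.0819]
eef_rot: [0.001, 0.083, 0.997, -0.0]
contact_force: [0.5, 0.6, -0.5]
grip_width: 0.0007
grasp_force: 0.0
```

```bash
cat >> h.py <<'E'
def tilt(env,X,yaw):
    "tilt (deg, + = far end down) of pack top from the top camera's depth"
    p,D=env.capture("top"); ct=env.camera_info("top"); v,u=np.mgrid[0:420,0:560]; f=K(ct)
    W=(np.c_[((u-ct["cx"])/f*D).ravel(),((v-ct["cy"])/f*D).ravel(),D.ravel()]-ct["t"])@np.array(ct["R"])
    a=np.radians(yaw); d=W[:,:2]-X; l=d@[np.cos(a),np.sin(a)]; w=d@[-np.sin(a),np.cos(a)]
    k=(abs(w)<.018)&(abs(l)<.06)&(abs(W[:,2]-.074)<.02)&(D.ravel()>0)
    s,b=np.polyfit(l[k],W[k,2],1); return p,k.sum(),-np.degrees(np.arctan(s)),b
E
python3 - <<'E'
from h import *; from station import env
p,*r=tilt(env,[.469,.171],-15.1); print(r); cv2.imwrite("pics/t1.png",p[:,:,::-1])
print(tilt(env,[.456,-.228],-14.3)[1:],env.sense()["tool_pos"])
E
```

```text
[np.int64(1071), np.float64(-0.0669202528769466), np.float64(0.07407039477417279)]
(np.int64(1083), np.float64(0.08223978793383131), np.float64(0.0740776709841348)) [ 0.50561463 -0.03508763  0.08180729]
```

Left pack is sound (back level). Now the middle one.

Emit:
send_rows --dr '[[0, 0, 0], [0, 0, 0], [0, 0, 0], [0, 0, 0], [0, 0, 0], [0, 0, 0]]' --offset '[[0, 0, -0.6], [0.2, -0.03, -0.9], [0.4, -0.07, -1.3], [0.6, -0.1, -1.7], [0.8, -0.13, -1.95], [0.8, -0.13, -2.0]]' --grip '[-1, -1, -1, -1, -1, -1]'

```text
time: 4.92
tool_pos: [0.5131, -0.037, 0.0613]
eef_rot: [-0.001, 0.084, 0.996, 0.0]
contact_force: [-4.4, 0.7, 11.0]
grip_width: 0.0003
grasp_force: 5.2
```

Emit:
send_rows --dr '[[0, 0, 0], [0, 0, 0], [0, 0, 0], [0, 0, 0], [0, 0, 0], [0, 0, 0], [0, 0, 0], [0, 0, 0], [0, 0, 0], [0, 0, 0]]' --offset '[[0, 0, -0.05], [0, 0, -0.05], [0, 0, -0.05], [0, 0, -0.05], [0, 0, -0.05], [0, 0, -0.05], [0, 0, -0.05], [0, 0, -0.05], [0, 0, -0.05], [0, 0, -0.05]]' --grip '[-1, -1, -1, -1, -1, -1, -1, -1, -1, -1]'

```text
time: 5.75
tool_pos: [0.5134, -0.037, 0.0614]
eef_rot: [0.0, 0.084, 0.996, 0.0]
contact_force: [-2.5, 1.4, 9.2]
grip_width: 0.0006
grasp_force: 4.3
```

Emit:
send_rows --dr '[[0, 0, 0], [0, 0, 0], [0, 0, 0], [0, 0, 0], [0, 0, -0.04], [0, 0, -0.08], [0, 0, -0.08], [0, 0, -0.08], [0, 0, -0.08], [0, 0, -0.08]]' --offset '[[-0.4, 0.1, 0.8], [-0.6, 0.15, 2.0], [-0.6, 0.15, 5], [-0.6, -2, 7], [-0.5, -6, 7], [0, -10, 7], [0.3, -14, 7], [0.3, -18, 6], [0.3, -20.6, 4], [0.3, -20.6, 3]]' --grip '[-1, -1, -1, -1, -1, -1, -1, -1, -1, -1]'

```text
time: 6.58
tool_pos: [0.5154, -0.2479, 0.0892]
eef_rot: [-0.0, 0.126, 0.992, -0.001]
contact_force: [-1.1, 0.4, -0.7]
grip_width: 0.0003
grasp_force: 0.0
```

Emit:
send_rows --dr '[[0, 0, 0], [0, 0, 0], [0, 0, 0], [0, 0, 0], [0, 0, 0]]' --offset '[[0, 0, -0.5], [0, 0, -0.9], [0, 0, -0.9], [0, 0, -0.9], [0, 0, -0.9]]' --grip '[-1, -1, -1, -1, -1]'

```text
time: 7.0
tool_pos: [0.5168, -0.2421, 0.0826]
eef_rot: [0.001, 0.123, 0.992, -0.0]
contact_force: [-0.0, -1.2, 0.5]
grip_width: 0.0
grasp_force: 0.0
```

```bash
python3 - <<'E'
from h import *; from station import env
print(env.sense()["tool_pos"])
for a in(([.469,.171],-15.1),([.444,-.026],-9.7)): p,*r=tilt(env,*a); print(r)
cv2.imwrite("pics/t2.png",p[:,:,::-1])
E
```

```text
[ 0.51681356 -0.24208624  0.08262366]Traceback (most recent call last):
  File "<stdin>", line 3, in <module>
  File "h.py", line 36, in tilt
    s,b=np.polyfit(l[k],W[k,2],1); return p,k.sum(),-np.degrees(np.arctan(s)),b
        ~~~~~~~~~~^^^^^^^^^^^^^^^
    raise TypeError("expected non-empty vector for x")
TypeError: expected non-empty vector for x
```

```bash
python3 - <<'E'
from h import *; from station import env
p,d=env.capture("top"); print(d[200:240,150:180].mean(), (d==0).mean())
cv2.imwrite("pics/t2.png",p[:,:,::-1])
try: print(tilt(env,[.444,-.026],-9.7)[1:])
except Exception as e: print(e)
E
```

```text
0.41211292 0.003920068027210884
(np.int64(217), np.float64(13.526213810073244), np.float64(0.07603632466875716))
```

View pics/t2.png

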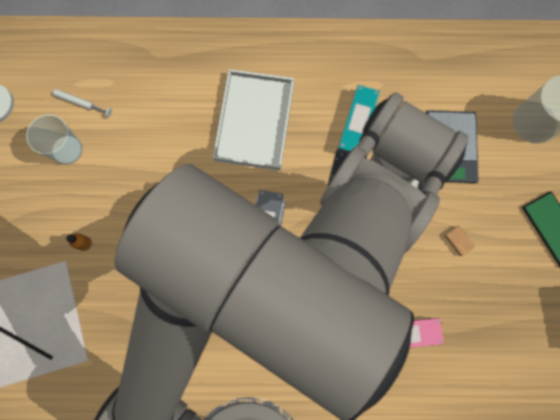

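The arm covers most of the left and middle packs. The visible far end of the middle pack, at (270,207), slopes about 13°, so it is probably the bad one. Rocking the right pack next.

Emit:
send_rows --dr '[[0, 0, 0], [0, 0, 0], [0, 0, 0], [0, 0, 0], [0, 0, 0], [0, 0, 0]]' --offset '[[0, 0, -0.6], [0.2, -0.05, -0.9], [0.4, -0.1, -1.3], [0.6, -0.15, -1.7], [0.8, -0.2, -2.0], [0.8, -0.2, -2.05]]' --grip '[-1, -1, -1, -1, -1, -1]'

```text
time: 7.65
tool_pos: [0.5243, -0.245, 0.0615]
eef_rot: [-0.0, 0.124, 0.992, 0.0]
contact_force: [-3.1, 2.0, 11.0]
grip_width: 0.0004
grasp_force: 4.8
```

Emit:
send_rows --dr '[[0, 0, 0], [0, 0, 0], [0, 0, 0], [0, 0, 0], [0, 0, 0], [0, 0, 0], [0, 0, 0], [0, 0, 0], [0, 0, 0], [0, 0, 0]]' --offset '[[0, 0, -0.05], [0, 0, -0.05], [0, 0, -0.05], [0, 0, -0.05], [0, 0, -0.05], [0, 0, -0.05], [0, 0, -0.05], [0, 0, -0.05], [0, 0, -0.05], [0, 0, -0.05]]' --grip '[-1, -1, -1, -1, -1, -1, -1, -1, -1, -1]'

```text
time: 8.48
tool_pos: [0.5242, -0.245, 0.0616]
eef_rot: [0.0, 0.124, 0.992, -0.0]
contact_force: [-2.9, 0.7, 9.4]
grip_width: 0.0005
grasp_force: 4.4
```

Emit:
send_rows --dr '[[0, 0, 0], [0, 0, 0], [0, 0, 0], [0, 0, 0], [0, 0, 0], [0, 0, 0], [0, 0, 0], [0, 0, 0], [0, 0, 0], [0, 0, 0]]' --offset '[[-0.4, 0.1, 0.8], [-0.6, 0.15, 2.0], [-0.6, 0.15, 5], [-0.6, -1, 8.5], [-3, -4, 11], [-6, -7, 12], [-9, -10, 12], [-12, -12.5, 12], [-15, -15, 12], [-18, -17.5, 12]]' --grip '[-1, -1, -1, -1, -1, 1, 1, 1, 1, 1]'

```text
time: 9.32
tool_pos: [0.3424, -0.4211, 0.1817]
eef_rot: [0.0, 0.124, 0.992, -0.0]
contact_force: [-0.3, -1.4, -0.2]
grip_width: 0.0291
grasp_force: 0.0
```

Emit:
send_rows --dr '[[0, 0, 0], [0, 0, 0], [0, 0, 0], [0, 0, 0], [0, 0, 0]]' --offset '[[-3, -2.5, 1], [-6, -4, 2], [-9, -5, 2], [-10, -5, 2], [-10, -5, 2]]' --grip '[1, 1, 1, 1, 1]'

```text
time: 9.73
tool_pos: [0.242, -0.4703, 0.2013]
eef_rot: [-0.0, 0.125, 0.992, 0.0]
contact_force: [1.3, 0.7, -0.8]
grip_width: 0.0628
grasp_force: 0.0
```

```bash
python3 - <<'E'
from h import *; from station import env
for a in(([.469,.171],-15.1),([.444,-.026],-9.7),([.456,-.228],-14.3)):
    try: p,*r=tilt(env,*a); print(r)
    except Exception as e: print(e)
print(env.sense()["tool_pos"],env.sense()["q"].round(3))
cv2.imwrite("pics/t3.png",p[:,:,::-1])
s,_=env.capture("scene");cv2.imwrite("pics/s3.png",s[:,:,::-1])
E
```

```text
[np.int64(1080), np.float64(0.11087361559184253), np.float64(0.07411806749337255)]
[np.int64(1056), np.float64(11.895388377350177), np.float64(0.07486236663334014)]
[np.int64(1079), np.float64(0.4878143269013037), np.float64(0.07418247053281105)]
[ 0.24519638 -0.46936889  0.2008617 ] [-1.235e+00  3.720e-01  1.553e+00  1.000e-03  1.216e+00 -2.558e+00]
```

View pics/s3.png

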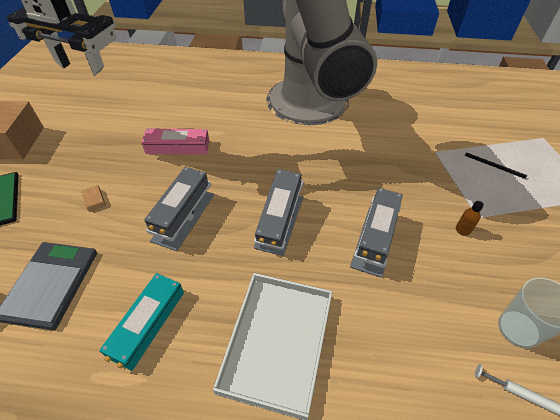

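The middle pack is tipped 11.9° with its far end down. The left and right packs are level and still in their guides. I'll measure the tipped pose for the grasp.

```bash
python3 - <<'E'
from h import *; from station import env
S=cv2.imread("pics/s3.png")[:,:,::-1];T=cv2.imread("pics/t3.png")[:,:,::-1]
cs,ct=env.camera_info("scene"),env.camera_info("top")
_,es,_=label(S,(281,198));m,et,_=label(T,(264,226))
X,g=tri(cs,es,ct,et);print("label",X,g)
uv=cv2.findContours(m,0,1)[0][0][:,0];print(axis(plane(ct,uv,.074)))
a,y=np.radians([11.9,-9.7]); n=np.array([np.sin(a)*np.cos(y),np.sin(a)*np.sin(y),np.cos(a)])
C=X-n*.019; G=C-n*.0148; print("center",C,"TCP",G,"pin-based",np.array([.444,-.026,.034])+n*.021)
print("TCP above by 8cm",G+n*.08, "tilt rotvec",a*np.array([-np.sin(y),np.cos(y),0]))
s=env.sense();print(s["tool_pos"],s["eef_rot"])
E
```

```text
label [ 0.45238106 -0.02775386  0.07444142] 0.0008219239796111543
(array([ 0.45256665, -0.02737174]), -10.014228820800781, 55.77220916748047, 31.355138778686523)
center [ 0.4485192  -0.02709373  0.05584975] TCP [ 0.445511   -0.02657953  0.04136782] pin-based [ 0.44826838 -0.02672961  0.05454869]
TCP above by 8cm [ 0.4617715  -0.02935899  0.11964854] tilt rotvec [0.03499426 0.20472487 0.        ]
[ 0.24551324 -0.46929768  0.20079319] [2.11788052e-04 1.22844348e-01 9.92425910e-01 1.83964810e-04]
```

Emit:
send_rows --dr '[[0, 0, 0], [0, 0, 0.04], [0, 0, 0.077], [0, 0, 0.077], [0, 0, 0.077], [0, 0, 0.077], [0, 0, 0.077], [0, 0, 0.077], [0, 0, 0.077], [0, 0, 0.077]]' --offset '[[2, 3.6, 0], [4, 7.5, 0], [6, 11.3, 0], [8, 15, 0], [10, 18.8, 0], [12, 22.5, 0], [14, 26.3, 0], [16, 30, 0], [18, 33.8, 0], [20, 37.5, 0]]' --grip '[1, 1, 1, 1, 1, 1, 1, 1, 1, 1]'

```text
time: 10.77
tool_pos: [0.441, -0.0993, 0.2009]
eef_rot: [0.0, 0.084, 0.996, 0.0]
contact_force: [0.7, -0.5, -0.3]
grip_width: 0.0919
grasp_force: 0.0
```

Emit:
send_rows --dr '[[0.018, 0.1, 0], [0.035, 0.205, 0], [0.035, 0.205, 0], [0.035, 0.205, 0], [0.035, 0.205, 0], [0.035, 0.205, 0]]' --offset '[[1.5, 3.5, -1], [2.4, 6.3, -3], [2.4, 6.3, -4.3], [2.4, 6.3, -4.3], [2.4, 6.3, -4.3], [2.4, 6.3, -4.3]]' --grip '[1, 1, 1, 1, 1, 1]'

```text
time: 11.27
tool_pos: [0.4641, -0.0397, 0.1587]
eef_rot: [-0.103, 0.085, 0.991, 0.009]
contact_force: [-0.8, -0.5, 0.3]
grip_width: 0.0919
grasp_force: 0.0
```

```bash
python3 - <<'E'
from h import *; from station import env
from scipy.spatial.transform import Rotation as R
s=env.sense();q=s["eef_rot"];M=R.from_quat(q[[1,2,3,0]]).as_matrix();print(s["time"],s["tool_pos"],M.round(3).tolist())
print("dist to go cm",(np.array([.4455,-.0267,.041])-s["tool_pos"])*100)
p,d=env.capture("wrist");cv2.imwrite("pics/w1.png",p[:,:,::-1])
E
```

```text
11.2667 [ 0.46408077 -0.03965889  0.15872427] [[-0.965, 0.169, -0.202], [0.166, 0.986, 0.034], [0.205, -0.0, -0.979]]
dist to go cm [ -1.8580767    1.29588878 -11.77242742]
```

View pics/w1.png

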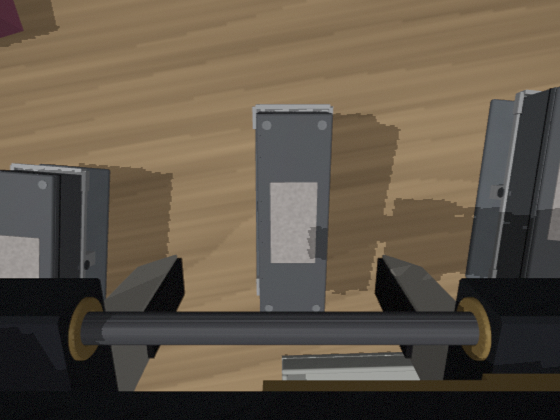

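The middle pack lies between the open fingers at about (293,215) and is square to them, with the neighbours well clear.

Emit:
send_rows --dr '[[0, 0, 0], [0, 0, 0], [0, 0, 0], [0, 0, 0], [0, 0, 0]]' --offset '[[0, 0, 0], [-0.6, 0.1, -3], [-1.2, 0.2, -6], [-1.2, 0.2, -6], [-1.2, 0.2, -6]]' --grip '[1, 1, 1, 1, 1]'

```text
time: 11.73
tool_pos: [0.4514, -0.0382, 0.0984]
eef_rot: [-0.104, 0.085, 0.991, 0.009]
contact_force: [0.4, 0.5, 0.4]
grip_width: 0.0922
grasp_force: 0.0
```

Emit:
send_rows --dr '[[0, 0, 0], [0, 0, 0], [0, 0, 0], [0, 0, 0], [0, 0, 0], [0, 0, 0], [0, 0, 0]]' --offset '[[0.6, 0.95, 0], [0.6, 0.95, 0], [0.2, 1.0, -2], [-0.2, 1.1, -4], [-0.6, 1.15, -5.7], [-0.6, 1.15, -5.7], [-0.6, 1.15, -5.7]]' --grip '[1, 1, 1, 1, 1, 1, 1]'

```text
time: 12.32
tool_pos: [0.4467, -0.0261, 0.0415]
eef_rot: [-0.103, 0.085, 0.991, 0.009]
contact_force: [1.2, 0.4, 0.1]
grip_width: 0.0916
grasp_force: 0.0
```

Emit:
send_rows --dr '[[0, 0, 0], [0, 0, 0], [0, 0, 0], [0, 0, 0], [0, 0, 0], [0, 0, 0], [0, 0, 0], [0, 0, 0], [0, 0, 0], [0, 0, 0]]' --offset '[[0, 0, 0], [0, 0, 0], [0, 0, 0], [0, 0, 0], [0, 0, 0], [0, 0, 0], [0, 0, 0], [0, 0, 0], [0, 0, 0], [0, 0, 0]]' --grip '[0.3, 0.2, 0.1, 0, -0.1, -0.2, -0.3, -0.4, -0.4, -0.4]' --squeeze 20

```text
time: 13.15
tool_pos: [0.4461, -0.0263, 0.0409]
eef_rot: [-0.103, 0.085, 0.991, 0.009]
contact_force: [0.1, -0.2, 2.1]
grip_width: 0.0501
grasp_force: 20.0
```

Emit:
send_rows --dr '[[0, 0, 0], [0, 0, 0], [0, 0, 0], [0, 0, 0], [0, 0, 0], [0, 0, 0], [0, 0, 0], [0, 0, 0]]' --offset '[[0.1, 0, 0.5], [0.2, -0.03, 1.0], [0.3, -0.05, 1.6], [0.5, -0.08, 2.5], [0.8, -0.1, 4], [1, -0.1, 6], [1, -0.1, 8], [1, -0.1, 8]]' --grip '[-0.4, -0.4, -0.4, -0.4, -0.4, -0.4, -0.4, -0.4]'

```text
time: 13.82
tool_pos: [0.4584, -0.0277, 0.1242]
eef_rot: [-0.1, 0.085, 0.991, 0.008]
contact_force: [0.8, 0.4, -2.0]
grip_width: 0.0496
grasp_force: 20.0
```

Emit:
send_rows --dr '[[-0.009, -0.05, 0], [-0.018, -0.1, 0], [-0.026, -0.15, 0], [-0.035, -0.205, 0], [-0.035, -0.205, 0], [-0.035, -0.205, 0], [-0.035, -0.205, 0], [-0.035, -0.205, 0], [-0.035, -0.205, 0], [-0.035, -0.205, 0]]' --offset '[[2, 0.3, 0], [4.5, 0.6, 0], [7, 0.9, 0], [9.5, 1.2, 0], [12, 1.5, 0], [15, 1.8, 0], [18, 2.1, 0], [21, 2.5, 0], [22, 2.6, 0], [22, 2.6, 0]]' --grip '[-0.4, -0.4, -0.4, -0.4, -0.4, -0.4, -0.4, -0.4, -0.4, -0.4]'

```text
time: 14.65
tool_pos: [0.6776, -0.0009, 0.1189]
eef_rot: [-0.0, 0.085, 0.996, 0.0]
contact_force: [-1.9, -0.4, -2.9]
grip_width: 0.0498
grasp_force: 20.0
```

Emit:
send_rows --dr '[[0, 0, 0.03], [0, 0, 0.03], [0, 0, 0.03]]' --offset '[[1, 0, 0], [2, 0, 0], [2, 0, 0]]' --grip '[-0.4, -0.4, -0.4]'

```text
time: 14.9
tool_pos: [0.6961, -0.0014, 0.1197]
eef_rot: [-0.0, 0.07, 0.998, 0.0]
contact_force: [-0.2, -0.6, -2.1]
grip_width: 0.0499
grasp_force: 20.0
```

```bash
python3 - <<'E'
from h import *; from station import env
from scipy.spatial.transform import Rotation as R
s=env.sense();q=s["eef_rot"];M=R.from_quat(q[[1,2,3,0]]).as_matrix();print(s["time"],s["tool_pos"],M.round(3).tolist(),s["grip_width"],s["contact_force"])
p,d=env.capture("scene");cv2.imwrite("pics/s4.png",p[:,:,::-1])
E
```

```text
14.9 [ 0.69607491 -0.00137375  0.11971252] [[-0.99, 0.14, -0.001], [0.14, 0.99, 0.0], [0.001, 0.0, -1.0]] 0.04993062977929715 [-0.20020219 -0.58596335 -2.09859416]
```

View pics/s4.png

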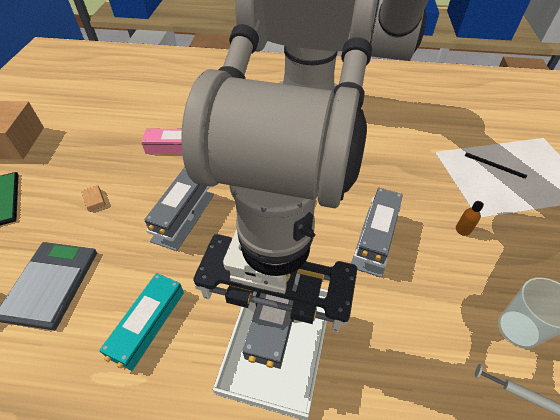

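The held pack is over the tray at about (268,335), and both sound packs are in place. I'll check the pitch of the pack in the grip.

```bash
python3 - <<'E'
from h import *; from station import env
s=env.sense();X=s["tool_pos"][:2]; y=np.radians(-8.05)
for n in("scene","top"):
    p,D=env.capture(n);c=env.camera_info(n);v,u=np.mgrid[0:420,0:560];f=K(c)
    W=(np.c_[((u-c["cx"])/f*D).ravel(),((v-c["cy"])/f*D).ravel(),D.ravel()]-c["t"])@np.array(c["R"])
    d=W[:,:2]-X;l=d@[np.cos(y),np.sin(y)];w=d@[-np.sin(y),np.cos(y)]
    k=(abs(w)<.02)&(l>.025)&(l<.072)&(abs(W[:,2]-.153)<.02)
    if k.sum()>20:
        sl,b=np.polyfit(l[k],W[k,2],1);print(n,k.sum(),"far-end-down deg",-np.degrees(np.arctan(sl)),b, "end l",np.percentile(l[(abs(w)<.02)&(l>.02)&(abs(W[:,2]-.150)<.015)],99))
print(s["tool_pos"])
E
```

```text
scene 1121 far-end-down deg 3.3521459390432335 0.15410951134144057 end l 0.07945098053704007
[ 0.69534035 -0.00133189  0.11976606]
```

Emit:
send_rows --dr '[[-0.004, -0.03, 0], [-0.008, -0.057, 0], [-0.008, -0.057, 0], [-0.008, -0.057, 0], [-0.008, -0.057, 0], [-0.008, -0.057, 0], [-0.008, -0.057, 0], [-0.008, -0.057, 0]]' --offset '[[0, 0, -1], [0, 0.1, -3], [0, 0.1, -5], [0, 0.1, -7], [0, 0.1, -9], [0, 0.1, -10], [0, 0.1, -10.3], [0, 0.1, -10.3]]' --grip '[-0.4, -0.4, -0.4, -0.4, -0.4, -0.4, -0.4, -0.4]'

```text
time: 15.72
tool_pos: [0.6953, -0.0002, 0.0173]
eef_rot: [0.028, 0.07, 0.997, -0.002]
contact_force: [0.4, -0.4, -3.0]
grip_width: 0.0501
grasp_force: 20.0
```

Emit:
send_rows --dr '[[0, 0, 0], [0, 0, 0], [0, 0, 0], [0, 0, 0], [0, 0, 0]]' --offset '[[0, 0, -0.1], [0, 0, -0.2], [0, 0, -0.3], [0, 0, -0.4], [0, 0, -0.4]]' --grip '[-0.4, -0.4, -0.4, -0.4, -0.4]'

```text
time: 16.13
tool_pos: [0.6961, -0.0002, 0.014]
eef_rot: [0.029, 0.07, 0.997, -0.002]
contact_force: [0.3, -0.7, -2.2]
grip_width: 0.0499
grasp_force: 20.0
```

Emit:
send_rows --dr '[[0, 0, 0], [0, 0, 0], [0, 0, 0], [0, 0, 0], [0, 0, 0]]' --offset '[[0, 0, -0.1], [0, 0, -0.2], [0, 0, -0.3], [0, 0, -0.35], [0, 0, -0.35]]' --grip '[-0.4, -0.4, -0.4, -0.4, -0.4]'

```text
time: 16.55
tool_pos: [0.6961, -0.0002, 0.0105]
eef_rot: [0.029, 0.07, 0.997, -0.002]
contact_force: [-0.8, -0.3, 0.5]
grip_width: 0.0503
grasp_force: 20.0
```

```bash
python3 - <<'E'
from h import *; from station import env
s=env.sense();X=s["tool_pos"][:2]; y=np.radians(-8.05)
p,D=env.capture("scene");c=env.camera_info("scene");v,u=np.mgrid[0:420,0:560];f=K(c)
W=(np.c_[((u-c["cx"])/f*D).ravel(),((v-c["cy"])/f*D).ravel(),D.ravel()]-c["t"])@np.array(c["R"])
d=W[:,:2]-X;l=d@[np.cos(y),np.sin(y)];w=d@[-np.sin(y),np.cos(y)]
k=(abs(w)<.02)&(l>.03)&(l<.07)&(abs(W[:,2]-.045)<.012)
sl,b=np.polyfit(l[k],W[k,2],1);print(k.sum(),"far-down deg",-np.degrees(np.arctan(sl)),b,s["tool_pos"],s["contact_force"])
E
```

```text
727 far-down deg -0.4873466014020973 0.0442364687442073 [ 6.96082253e-01 -2.45864377e-04  1.05404457e-02] [-0.82997493 -0.30043602  0.51716469]
```

Emit:
send_rows --dr '[[0, 0, 0], [0, 0, 0], [0, 0, 0], [0, 0, 0]]' --offset '[[0, 0, -0.06], [0, 0, -0.1], [0, 0, -0.1], [0, 0, -0.1]]' --grip '[-0.4, -0.4, -0.4, -0.4]'

```text
time: 16.93
tool_pos: [0.6961, -0.0002, 0.0105]
eef_rot: [0.029, 0.07, 0.997, -0.002]
contact_force: [-3.2, 0.0, 6.5]
grip_width: 0.0502
grasp_force: 20.0
```

Emit:
send_rows --dr '[[0, 0, 0], [0, 0, 0], [0, 0, 0], [0, 0, 0], [0, 0, 0], [0, 0, 0], [0, 0, 0]]' --offset '[[0, 0, 0], [0, 0, 0], [0, 0, 0], [0, 0, 0], [0, 0, 0], [0, 0, 0], [0, 0, 0]]' --grip '[0.12, 0.15, 0.2, 0.3, 0.4, 0.45, 0.45]' --squeeze 5

```text
time: 17.52
tool_pos: [0.696, -0.0002, 0.0091]
eef_rot: [0.029, 0.07, 0.997, -0.002]
contact_force: [-0.1, -0.5, 0.2]
grip_width: 0.0664
grasp_force: 0.0
```

Released; retreat straight up, then away to the right.

Emit:
send_rows --dr '[[0, 0, 0], [0, 0, 0], [0, 0, 0], [0, 0, 0], [0, 0, 0], [0, 0, 0], [0, 0, 0], [0, 0, 0]]' --offset '[[0, 0, 1], [0, 0, 3], [0, 0, 6], [0, 0, 10], [0, 0, 14], [0, 0, 17], [-2, -4, 19], [-4, -8, 19]]' --grip '[0.45, 0.45, 0.45, 0.45, 0.45, 0.45, 0.45, 0.45]'

```text
time: 18.18
tool_pos: [0.6625, -0.0703, 0.2047]
eef_rot: [0.034, 0.068, 0.997, -0.002]
contact_force: [1.0, -1.9, -0.4]
grip_width: 0.0666
grasp_force: 0.0
```

Emit:
send_rows --dr '[[0, 0, 0], [0, 0, 0], [0, 0, 0], [0, 0, 0], [0, 0, 0], [0, 0, 0], [0, 0, 0], [0, 0, 0], [0, 0, 0], [0, 0, 0]]' --offset '[[-2.5, -3, 0], [-5, -6, 0], [-7.5, -9, 0], [-10, -12, 0], [-13, -15, 0], [-16, -18, 0], [-19, -21, 0], [-22, -24, 0], [-25, -27, 0], [-28, -30, 0]]' --grip '[0.45, 0.45, 0.45, 0.45, 0.45, 0.45, 0.45, 0.45, 0.45, 0.45]'

```text
time: 19.02
tool_pos: [0.3821, -0.3694, 0.1998]
eef_rot: [0.029, 0.07, 0.997, -0.003]
contact_force: [1.1, -0.4, -0.0]
grip_width: 0.0664
grasp_force: 0.0
```

Emit:
send_rows --dr '[[0, 0, 0], [0, 0, 0], [0, 0, 0], [0, 0, 0], [0, 0, 0]]' --offset '[[-3, -3, 0], [-6, -6, 0], [-9, -8, 0], [-10, -8, 0], [-10, -8, 0]]' --grip '[0.45, 0.45, 0.45, 0.45, 0.45]'

```text
time: 19.43
tool_pos: [0.2812, -0.4492, 0.1993]
eef_rot: [0.029, 0.072, 0.997, -0.002]
contact_force: [-1.0, -0.4, -0.3]
grip_width: 0.0668
grasp_force: 0.0
```

```bash
python3 - <<'E'
from h import *; from station import env
for a in(([.469,.171],-15.1),([.456,-.228],-14.3)): print(tilt(env,*a)[1:])
p,D=env.capture("top");c=env.camera_info("top");v,u=np.mgrid[0:420,0:560];f=K(c)
W=(np.c_[((u-c["cx"])/f*D).ravel(),((v-c["cy"])/f*D).ravel(),D.ravel()]-c["t"])@np.array(c["R"])
k=(abs(W[:,2]-.043)<.006)&(abs(W[:,0]-.697)<.1)&(abs(W[:,1])<.06);print(axis(W[k]),np.linalg.lstsq(np.c_[W[k,:2],np.ones(k.sum())],W[k,2],rcond=None)[0],np.median(W[k,2]))
print(env.sense()["tool_pos"],env.sense()["time"])
s,_=env.capture("scene");cv2.imwrite("pics/s5.png",s[:,:,::-1])
E
```

```text
(np.int64(1075), np.float64(0.07683429549654526), np.float64(0.07409203812996404))
(np.int64(1075), np.float64(0.375889604804203), np.float64(0.07421947536371123))
(array([0.6940321 , 0.00180717]), -8.041885375976562, 151.27366638183594, 50.37052536010742) [ 0.00066455 -0.00367054  0.04255588] 0.04306318881303797
[ 0.28449235 -0.44758738  0.19916656] 19.5833
```

View pics/s5.png

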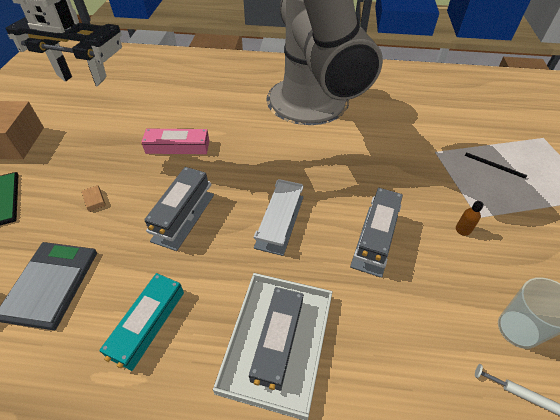

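The bad pack lies flat in the tray at about (277,337). The left pack at (380,228) and the right pack at (178,205) are level, and the arm is clear. Handing in.

```bash
python3 -c "
from station import env
print(env.job_done())"
```

```text
the job is handed in; nothing more can be done
None
```

I rocked all three packs from left to right; the middle one stayed tipped (11.9°), so I set it flat in the white tray, left the other two level on their stands, and handed the job in with the robot's clock at about 19.6 s.

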